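Turn the organiser cap to the wing nut compartment

TASK

I am about to put wing nuts away in the round fastener organiser on the bench. Turn its light grey cap by the bar on top until the opening in the cap is centred over the compartment that has the wing nut as its sample on the flange outside, then let go of it.

Things in the scene. Friction and masses are not known exactly. Their poses are not given: they have to be found in the camera images.
- organiser: Round black fastener organiser fixed to the bench: flange 256 mm across, 6 mm thick; tub 150 mm across, 38 mm high, ten 36-degree compartments. The one at local -x is closed (parking). Outside the middle of each other one a steel sample is fixed on the flange, 103 mm from the axis. Origin: on the vertical axis of tub and cap, at bench height; z up.
- wing_nut: Sample of the wanted compartment: steel wing nut, boss 16 mm across, two upright round wings, 48 mm over the wings, 24 mm high; origin under its middle, 103 mm from the axis; its yaw means nothing. It is in one of the four places 36 or 72 degrees either side of parking; a hex nut (26 mm), flat washer (30 mm) and lying bolt (39 mm) have the others.
- cap_opening (a point): Middle of the opening (20-degree sector, 42 to 76 mm from the axis) in the light grey cap, 160 mm across; 57 mm from the axis, 42 mm above the bench; x points outward, z up. The bar to grip stands on the cap's centre: 70 mm long, along the line from axis to opening, 14 mm thick, foot 43 mm and top 74 mm above the bench, clear all round.
- cap (a joint): Turn of the cap about the organiser's axis, rad; 0 = opening over the middle of the closed parking compartment, positive counter-clockwise from above, stops at -3 and +3. It starts within 0.2 of 0, so at most 1.46 rad of turn is needed, either way. Steady friction about 0.06 N m, no spring, no clicks: it stays where it is left.

How it is judged:
By the outcome, as a careful person would: the job done as asked, in the order asked, and still so for the second after the job is handed in, with the robot touching nothing.
It also fails if it takes over 32 s, if anything falls off the work surface, if the arm or the gripper's body presses on something with over 40 N, if the wrist force passes 120 N, or if a joint passes its speed limit or range.

ROBOT

A 6-joint arm with a two-finger parallel gripper is mounted at the origin on a cart in front of the work surface, level with it; the furniture and walls round the work are solid. World frame = base frame: x ahead of the robot, y to its left, z up, the work surface at z = 0. Lengths are in m, angles in rad, forces in N, time in s.
With the tool pointing down it reaches from about 0.25 to 0.725 m from the base axis. Payload 4 kg.
Tool frame: the origin (TCP) lies at the very end of the fingers, on their centre line; the grasp point (between the pads) lies 19 mm behind it; z points along the fingers, y is the direction in which the jaws open and shut (so a half turn about z gives the same grasp; the last joint's range is limited). The gripper opens to 85 mm and grips with 20 to 120 N. Pads are 22 mm wide; open, the fingers measure 114 mm over their backs; the gripper's body (76 mm by 85 mm) begins 54 mm behind the grasp point. The pads swing forward as they close: fully open they stand 13 mm farther back than shut.
Start: joints at [-1.338, 0.241, 0.005, 1.335, 0, 1.571], TCP at [0.115, -0.487, 0.231] pointing down, gripper open.
Joint ranges: [-2.72, 2.72], [-1.05, 1.87], [-1.09, 1.28], [-1.99, 2.15], [-1.42, 1.44], [-3.14, 3.14]. Speed limits (rad/s): [2.79, 2.79, 3.14, 3.14, 3.14, 3.14].

INTERFACE

Orientations are given as a unit quaternion [x, y, z, w].
In Python, from workcell import bot, camera gives the robot as it stands. The module is installed in compiled form; this text tells all that it offers.
- The arm moves only by the tool send_rows, never from a script. Its argument "deltas" is a list of rows, each an object with "grip": the opening, from 0 (shut) to 1 (fully open); "translation": the shift along the tool's x, y, z in m, a list of three; "twist": the turn, a rotation vector about the tool's x, y, z in degrees, a list of three. A call has 1 to 5 rows; each row is the pose to reach, as a shift and turn from the pose measured when the call began, along the tool's axes at that moment; what a row does not reach only later rows make up. A row lasts 1/8 s, in which the tool goes at most 62.5 mm and 10.7 degrees, less where a joint would pass 70% of its speed; a pose out of reach is approached as far as the arm can. A call with a gripper value outside its range is refused whole. The fingers move at their own pace and stop on an object; the grip force is fixed at half the most. Time passes only in rows, so rows that repeat a pose let the fingers close. It gives the time, the measured TCP pose, the force and the opening at its end, in the units of the state.
- bot.get_obs(): the state, without advancing time (a new reading comes with each control period).
- camera(name): name is "side" or "top" or "wrist"; returns a dict with "color" (400x640x3 uint8, blue, green, red), "intrinsics" (3x3 intrinsics, pixels), "xyz" and "rotation" of the camera in the world. Camera axes: x right, y down, z forward; pixel columns grow to the right and rows downward; lengths in m; the calibration is good to about 2 mm. A picture is of the moment at which its call begins. There is no depth.
- bot.job_done(): hands the job in, once; it reports no verdict.
The state is a dict: "clock": time; "joint_pos": joint angles; "joint_vel": joint speeds; "tau": joint torques, N m; "eef_pos": TCP position; "tool_rot": TCP orientation; "ft_force": force on the tool from outside, world axes, zero at the start; "ft_torque": the same for the moment, N m; "grip_width": finger opening in m.
Only numpy, scipy, OpenCV 4.12 (cv2) and the standard library are available. Lean on these libraries where they do the work, as an engineer would, in place of code of your own. Each camera call takes 0.05 s, during which the arm holds its last target.

## Working session

There is one attempt and no reset: what is moved stays moved. The work goes in short steps, Python scripts to look and compute and a tool call to move; the robot and the scene stay as the last step left them, time stands still between calls to the robot, and variables do not carry over. Pictures are saved under pics/ and viewed, and the job is handed in when it is done.

Besides the shell and the picture viewer there is one more tool, called by a JSON object that holds its "fn" and its "kwargs". send_rows: Moves the arm, as the interface text tells. Its arguments: {"type":"object","properties":{"deltas":{"type":"array","items":{"type":"object","properties":{"grip":{"type":"number"},"translation":{"type":"array","items":{"type":"number"}},"twist":{"type":"array","items":{"type":"number"}}}}}},"required":["deltas"]}

```bash
mkdir -p pics; python3 - <<'E'
from workcell import bot,camera
import cv2,pickle
o=bot.get_obs();print({k:o[k] for k in('clock','eef_pos','tool_rot','grip_width')})
d={}
for n in('top','side'):
    c=camera(n);d[n]=c;cv2.imwrite(f'pics/{n}0.png',c['color']);print(n,c['intrinsics'],c['xyz'],c['rotation'])
pickle.dump(d,open('c0.pkl','wb'))
E
```

```text
{'clock': 0.0, 'eef_pos': array([ 0.11518873, -0.48590302,  0.23041194]), 'tool_rot': array([ 9.93233192e-01,  1.16132345e-01, -1.31717477e-04, -1.04237827e-03]), 'grip_width': 0.08536309397949367}
top [[405.22824771   0.         324.19111452]
 [  0.         405.22824771 193.95890834]
 [  0.           0.           1.        ]] [ 0.30295991 -0.22974395  0.89443987] [-0.68970677  0.71691322 -0.07512336  0.06853095]
side [[512.16890189   0.         322.22195913]
 [  0.         512.16890189 189.88011175]
 [  0.           0.           1.        ]] [0.35343867 0.54020749 0.34824161] [-0.06266982  0.81830033 -0.56882784  0.05377692]
```

View pics/top0.png

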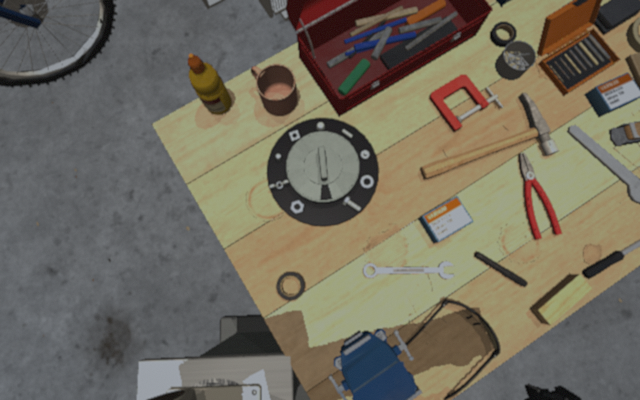

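View pics/side0.png

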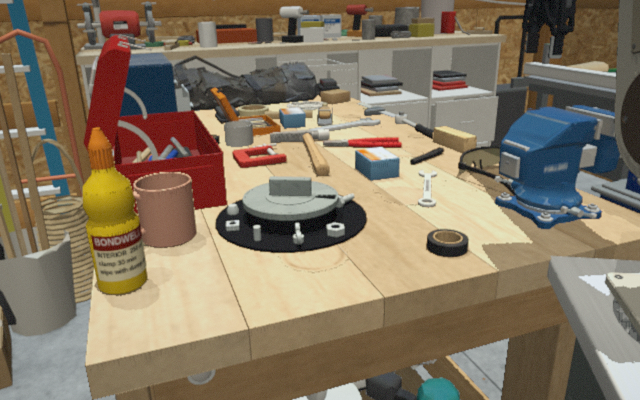

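```bash
cat > h.py <<'E'
import numpy as np,cv2,pickle
from scipy.spatial.transform import Rotation as R
def ray(c,px):
    d=R.from_quat(c['rotation']).as_matrix()@np.linalg.inv(c['intrinsics'])@np.array([px[0],px[1],1.]);return d
def at(c,px,z):
    d=ray(c,px);return np.array(c['xyz'])+d*(z-c['xyz'][2])/d[2]
def proj(c,P):
    q=(np.atleast_2d(P)-c['xyz'])@R.from_quat(c['rotation']).as_matrix()
    q=q@np.array(c['intrinsics']).T;return q[:,:2]/q[:,2:]
E
python3 - <<'E'
from h import *
d=pickle.load(open('c0.pkl','rb'))
i=d['top']['color'][110:235,255:395];cv2.imwrite('pics/topz.png',cv2.resize(i,None,fx=4.5,fy=4.5,interpolation=cv2.INTER_CUBIC))
i=d['side']['color'][165:255,205:375];cv2.imwrite('pics/sidez.png',cv2.resize(i,None,fx=4.5,fy=4.5,interpolation=cv2.INTER_CUBIC))
t=d['top']
for n,p,z in(('c',(323,172),0.006),('sq',(294,134),.01),('wing',(279,184),.01),('hex',(297,207),.01),('bolt',(352,203),.01),('wash',(367,181),.008)):print(n,at(t,p,z))
E
```

```text
c [ 0.53694124 -0.24099809  0.006     ]
sq [ 0.62851323 -0.17783757  0.01      ]
wing [ 0.51189097 -0.14144565  0.01      ]
hex [ 0.45813323 -0.1803576   0.01      ]
bolt [ 0.4624637  -0.30251627  0.01      ]
wash [ 0.51177779 -0.3390882   0.008     ]
```

View pics/topz.png

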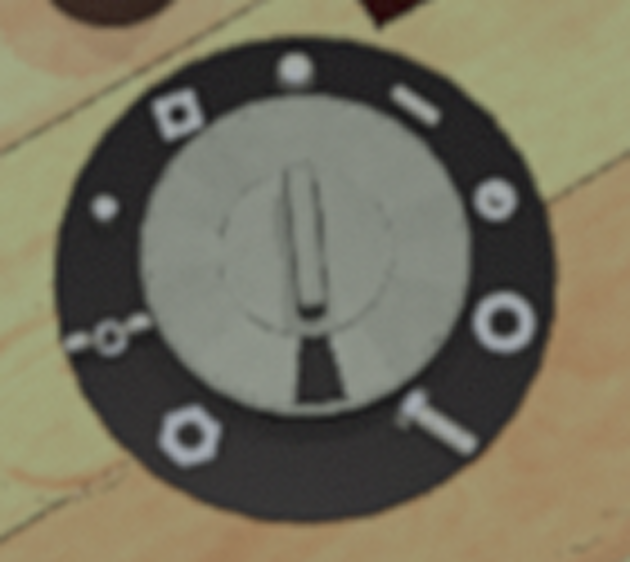

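View pics/sidez.png

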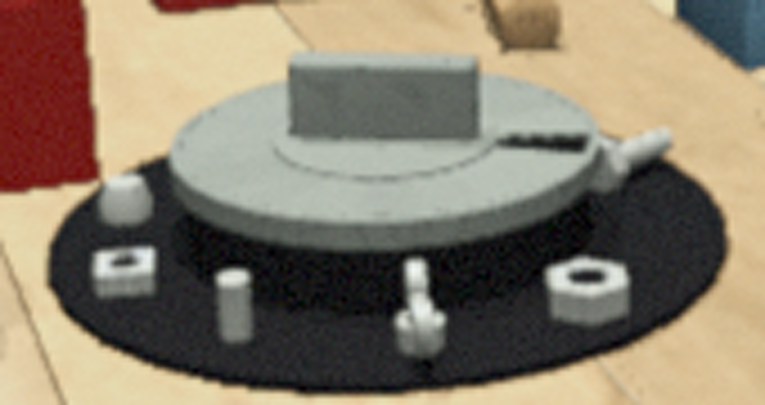

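```bash
cat > fit.py <<'E'
from h import *
from scipy.optimize import least_squares
d=pickle.load(open('c0.pkl','rb'));t=d['top']
def z2p(u,v): return np.array([(u+.5)/4.5-.5+255,(v+.5)/4.5-.5+110])
# flange outline
hsv=cv2.cvtColor(t['color'],cv2.COLOR_BGR2HSV);m=((t['color'].max(2)<75)*255).astype(np.uint8)
roi=np.zeros_like(m);cv2.circle(roi,(323,172),62,255,-1);m&=roi
k=max(cv2.findContours(m,cv2.RETR_EXTERNAL,cv2.CHAIN_APPROX_NONE)[0],key=cv2.contourArea)
h=cv2.convexHull(k)[:,0].astype(float)
P=np.array([at(t,p,.006) for p in h])
f=least_squares(lambda q:np.hypot(P[:,0]-q[0],P[:,1]-q[1])-q[2],[.537,-.241,.128],loss='soft_l1',f_scale=.001)
print('flange',f.x,np.std(f.fun),len(h))
S=[(190,435,.012),(110,337,.012),(178,114,.014),(295,70,.012),(505,322,.009),(104,207,.022),(440,425,.012),(495,200,.012)]
A=[(-36),(-72),-144,-180,72,-108,36,108]
W=np.array([at(t,z2p(u,v),z) for u,v,z in S])
for w,a in zip(W,A):
    v=w[:2]-f.x[:2];print(a,np.round(w,4),'r',round(np.hypot(*v),4),'parkdir',round((np.degrees(np.arctan2(v[1],v[0]))-a)%360,2))
g=least_squares(lambda q:(W[:,:2]-q[:2]-.103*np.c_[np.cos(q[2]+np.radians(A)),np.sin(q[2]+np.radians(A))]).ravel(),[.537,-.241,3.1],loss='soft_l1',f_scale=.002)
print('samples',g.x,np.degrees(g.x[2]))
for n,a,b,z in(('bar',(299,165),(312,310),.074),):
    a=at(t,z2p(*a),z);b=at(t,z2p(*b),z);print(n,a,b,np.linalg.norm(a-b),(a+b)/2,np.degrees(np.arctan2(b[1]-a[1],b[0]-a[0]))%360)
o=at(t,z2p(320,370),.042);v=o[:2]-g.x[:2];print('open',o,np.hypot(*v),np.degrees(np.arctan2(v[1],v[0]))%360)
E
python3 fit.py
```

```text
flange [ 0.54131676 -0.23983884  0.12546515] 0.00026092739207367354 49
-36 [ 0.4594 -0.1801  0.012 ] r 0.1013 parkdir 179.91
-72 [ 0.5103 -0.1418  0.012 ] r 0.1029 parkdir 179.56
-144 [ 0.6248 -0.1784  0.014 ] r 0.1036 parkdir 180.37
-180 [ 0.647  -0.2387  0.012 ] r 0.1057 parkdir 180.62
72 [ 0.5112 -0.3386  0.009 ] r 0.1032 parkdir 181.02
-108 [ 0.5745 -0.1409  0.022 ] r 0.1044 parkdir 179.49
36 [ 0.4597 -0.3031  0.012 ] r 0.1033 parkdir 181.77
108 [ 0.5738 -0.337   0.012 ] r 0.1024 parkdir 180.51
samples [ 0.54267928 -0.23982774  3.14935485] 180.44474117057047
bar [ 0.57542612 -0.23819348  0.074     ] [ 0.50498162 -0.24156313  0.074     ] 0.07052503960264148 [ 0.54020387 -0.2398783   0.074     ] 182.73860271603763
open [ 0.48322935 -0.24469071  0.042     ] 0.059648492302000825 184.67634663388978
```

```bash
python3 - <<'E'
from h import *
d=pickle.load(open('c0.pkl','rb'));t=d['top'];s=d['side']
for p in((340,335),(410,360),(370,370),(340,390)):
  for z in(0.05,.15):print(p,z,at(t,p,z))
print(proj(t,[[.115,-.487,.231],[0,0,0],[.3,-.36,.2]]),proj(s,[[.115,-.487,.231],[.3,-.36,.2],[.17,-.33,.17]]))
E
```

```text
(340, 335) 0.05 [ 0.19010909 -0.26126289  0.05      ]
(340, 335) 0.15 [ 0.20347308 -0.25753036  0.15      ]
(410, 360) 0.05 [ 0.13789696 -0.39645644  0.05      ]
(410, 360) 0.15 [ 0.15744399 -0.37671406  0.15      ]
(370, 370) 0.05 [ 0.12269587 -0.31677399  0.05      ]
(370, 370) 0.15 [ 0.14404304 -0.30646775  0.15      ]
(340, 390) 0.05 [ 0.08883765 -0.25648759  0.05      ]
(340, 390) 0.15 [ 0.11419437 -0.25332056  0.15      ]
[[496.03211928 397.19016583]
 [213.12777067 436.54921714]
 [399.46941415 276.33916639]] [[540.28236472  63.67556443]
 [440.81803997  90.7324046 ]
 [521.98055796 113.07027567]]
```

{"fn": "send_rows", "kwargs": {"deltas": [{"grip": 1, "translation": [0, 0, -0.06], "twist": [0, 0, -10]}, {"grip": 1, "translation": [0, 0, -0.1], "twist": [0, 0, -10]}]}}

```text
clock: 0.35
eef_pos: [0.1152, -0.4858, 0.3317]
tool_rot: [0.979, 0.203, -0.0, -0.001]
ft_force: [0.1, -1.0, 0.3]
grip_width: 0.0856
```

```bash
python3 - <<'E'
from workcell import bot
print(bot.get_obs())
E
```

```text
{'clock': 0.35, 'joint_pos': array([-1.33801441e+00,  2.22999025e-01,  2.40288392e-01,  1.59063957e+00,
        2.31416114e-05,  1.39530816e+00]), 'joint_vel': array([ 6.40293611e-04, -4.49269221e-03,  8.11994903e-01,  8.00793708e-01,
        2.87849472e-04,  3.25760700e-02]), 'tau': array([ 2.60438435e-03, -3.70345616e+01,  2.33114809e+01, -5.63595314e-01,
       -6.95617609e-05, -2.50996649e-01]), 'eef_pos': array([ 0.11517989, -0.48579724,  0.33165204]), 'tool_rot': array([ 9.79235900e-01,  2.02720057e-01, -2.50092980e-05, -1.27674764e-03]), 'ft_force': array([ 0.05010968, -1.00172544,  0.33431532]), 'ft_torque': array([-0.03919649, -0.07966365, -0.01493879]), 'grip_width': 0.08556218952819086}
```

{"fn": "send_rows", "kwargs": {"deltas": [{"grip": 1, "translation": [0.05, -0.006, 0.0], "twist": [0, 0, -10.5]}, {"grip": 1, "translation": [0.1, -0.012, 0.01], "twist": [0, 0, -21]}, {"grip": 1, "translation": [0.15, -0.018, 0.02], "twist": [0, 0, -31.5]}, {"grip": 1, "translation": [0.2, -0.024, 0.03], "twist": [0, 0, -42]}, {"grip": 1, "translation": [0.25, -0.029, 0.04], "twist": [0, 0, -52]}]}}

```text
clock: 0.98
eef_pos: [0.3342, -0.3587, 0.2911]
tool_rot: [0.79, 0.614, 0.0, -0.002]
ft_force: [0.8, -0.5, 0.3]
grip_width: 0.0854
```

```bash
cat > go.py <<'E'
import sys
from h import *
from workcell import bot
def go(x,y,z,yaw):
    o=bot.get_obs();r=R.from_quat(o['tool_rot']);c=r.as_matrix()[:,0];cy=np.degrees(np.arctan2(c[1],c[0]))
    tgt=R.from_euler('z',yaw,degrees=True)*R.from_quat([1,0,0,0])
    print('clock',round(o['clock'],2),'pos',np.round(o['eef_pos'],4),'yaw',round(cy%360,2),'j',np.round(o['joint_pos'],2),'F',np.round(o['ft_force'],1),'T',np.round(o['ft_torque'],2),'w',round(o['grip_width'],4))
    print('delta',np.round(r.inv().apply(np.array([x,y,z])-o['eef_pos']),4),'dyaw(tool z)',round(((-(yaw-cy)+180)%360)-180,2),'rotvec',np.round((r.inv()*tgt).as_rotvec(degrees=True),2))
if __name__=='__main__':go(*map(float,sys.argv[1:]))
E
python3 go.py .5415 -.24 .25 183.5
```

```text
clock 0.97 pos [ 0.3342 -0.3587  0.2911] yaw 75.72 j [-0.82  0.21  0.12  1.48  0.    1.  ] F [ 0.8 -0.5  0.3] T [-0.02 -0.01 -0.04] w 0.0854
delta [0.166  0.1717 0.0413] dyaw(tool z) -107.78 rotvec [ 7.0000e-02 -2.0000e-01 -1.0778e+02]
```

{"fn": "send_rows", "kwargs": {"deltas": [{"grip": 1, "translation": [0.033, 0.034, 0.008], "twist": [0, 0, -10.5]}, {"grip": 1, "translation": [0.066, 0.068, 0.016], "twist": [0, 0, -21]}, {"grip": 1, "translation": [0.1, 0.103, 0.024], "twist": [0, 0, -31.5]}, {"grip": 1, "translation": [0.133, 0.137, 0.032], "twist": [0, 0, -42]}, {"grip": 1, "translation": [0.166, 0.172, 0.04], "twist": [0, 0, -52]}]}}

```text
clock: 1.6
eef_pos: [0.5427, -0.239, 0.2504]
tool_rot: [0.438, 0.899, 0.001, -0.002]
ft_force: [0.2, -0.2, -0.0]
grip_width: 0.0852
```

```bash
python3 go.py .5415 -.24 .25 183.5
```

```text
clock 1.6 pos [ 0.5427 -0.239   0.2504] yaw 128.06 j [-0.42  0.43  0.32  1.47  0.    0.49] F [ 0.2 -0.2 -0. ] T [-0.07 -0.05 -0.01] w 0.0852
delta [-0.     -0.0016  0.0004] dyaw(tool z) -55.44 rotvec [  0.12  -0.2  -55.44]
```

{"fn": "send_rows", "kwargs": {"deltas": [{"grip": 1, "translation": [0, -0.0005, 0], "twist": [0, 0, -10.5]}, {"grip": 1, "translation": [0, -0.001, 0], "twist": [0, 0, -21]}, {"grip": 1, "translation": [0, -0.0016, 0], "twist": [0, 0, -31.5]}, {"grip": 1, "translation": [0, -0.0016, 0], "twist": [0, 0, -42]}, {"grip": 1, "translation": [0, -0.0016, 0], "twist": [0, 0, -52.5]}]}}

```text
clock: 2.22
eef_pos: [0.5412, -0.2399, 0.2497]
tool_rot: [-0.008, 1.0, 0.002, -0.002]
ft_force: [-0.6, -0.1, -0.3]
grip_width: 0.0854
```

```bash
python3 go.py .5415 -.24 .15 183.5; python3 - <<'E'
from workcell import bot,camera
import cv2,pickle
c=camera('wrist');pickle.dump(c,open('w1.pkl','wb'));cv2.imwrite('pics/w1.png',c['color']);print(c['xyz'],c['rotation'],c['intrinsics'])
E
```

```text
clock 2.23 pos [ 0.5412 -0.2399  0.2497] yaw 180.91 j [-0.42  0.43  0.32  1.46  0.   -0.43] F [-0.6 -0.1 -0.3] T [-0.01 -0.   -0.03] w 0.0854
delta [-0.0007 -0.0005  0.0997] dyaw(tool z) -2.59 rotvec [ 0.23 -0.19 -2.59]
[ 0.46481968 -0.24123676  0.39185312] [0.69366036 0.70455001 0.10814783 0.10367566] [[289.05787873   0.         321.18754595]
 [  0.         289.05787873 198.32866075]
 [  0.           0.           1.        ]]
```

View pics/w1.png

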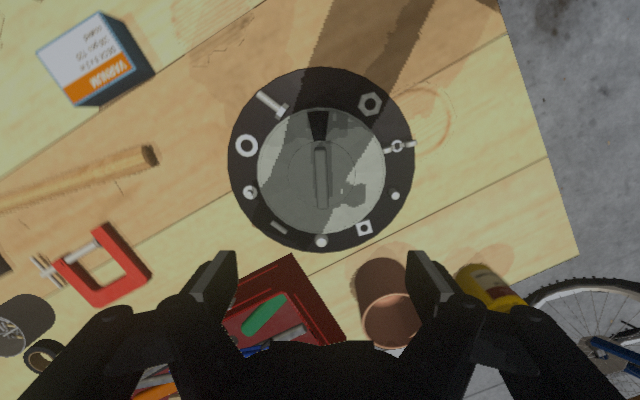

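The wrist view shows the bar at about (321,175), the opening at (318,126), and the wing nut at (398,146). That is two places clockwise from parking.

```bash
python3 - <<'E'
from h import *
w=pickle.load(open('w1.pkl','rb'))
i=w['color'][60:260,220:425];i=cv2.resize(i,None,fx=3,fy=3,interpolation=cv2.INTER_CUBIC);cv2.imwrite('pics/w1z.png',cv2.convertScaleAbs(i,alpha=1.6))
E
```

```text
(no output)
```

View pics/w1z.png

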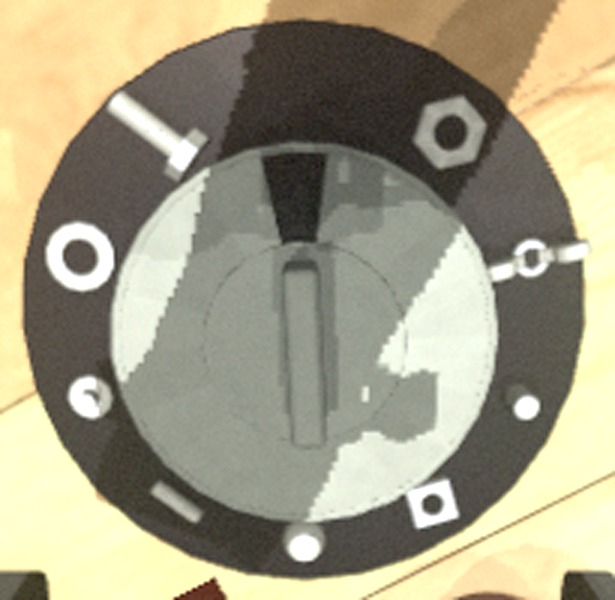

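```bash
cat > fitw.py <<'E'
from h import *
from scipy.optimize import least_squares
w=pickle.load(open('w1.pkl','rb'))
def zp(u,v): return np.array([(u+.5)/3-.5+220,(v+.5)/3-.5+60])
S=[(449,131,.014),(532,259,.016),(432,504,.014),(304,543,.022),(80,257,.009),(525,408,.024)]
A=np.radians([-36,-72,-144,-180,72,-108])
W=np.array([at(w,zp(u,v),z) for u,v,z in S])
g=least_squares(lambda q:(W[:,:2]-q[:2]-.103*np.c_[np.cos(q[2]+A),np.sin(q[2]+A)]).ravel(),[.54,-.24,3.1],loss='soft_l1',f_scale=.002)
print('samples',g.x[:2],np.degrees(g.x[2]),np.round(g.fun.reshape(-1,2)*1000,1).tolist())
# cap rim circle pts z=.043
Cp=np.array([at(w,zp(*p),.043) for p in[(303,142),(112,330),(497,330),(163,200),(440,197),(165,465),(445,455),(305,522)]])
f=least_squares(lambda q:np.hypot(Cp[:,0]-q[0],Cp[:,1]-q[1])-q[2],[.54,-.24,.08]);print('cap',f.x,np.round(f.fun*1000,1))
Fp=np.array([at(w,zp(*p),.006) for p in[(303,20),(25,290),(583,290),(100,110),(508,108),(100,485),(500,490),(305,577)]])
f=least_squares(lambda q:np.hypot(Fp[:,0]-q[0],Fp[:,1]-q[1])-q[2],[.54,-.24,.128]);print('flange',f.x,np.round(f.fun*1000,1))
an=lambda v:np.degrees(np.arctan2(v[1],v[0]))%360
a=at(w,zp(309,447),.074);b=at(w,zp(298,268),.074);print('bar',a,b,np.linalg.norm(a-b),(a+b)/2,an(b-a))
L=at(w,zp(262,157),.043),at(w,zp(327,154),.043);l=at(w,zp(281,243),.043),at(w,zp(319,241),.043)
for c in (f.x[:2],g.x[:2]):
  print('open',[an(q[:2]-c) for q in L+l],np.mean([an(q[:2]-c) for q in L+l]),'wing',an(W[1][:2]-c))
E
python3 fitw.py
```

```text
samples [ 0.5420354  -0.23881324] 180.81943155557983 [[-0.4, -0.6], [0.4, 0.1], [0.0, -0.0], [-3.3, 0.2], [0.7, 0.1], [1.2, 0.1]]
cap [ 0.54187234 -0.23922726  0.07900731] [-0.1 -0.8  0.5  0.2  0.2  0.5 -1.3  0.7]
flange [ 0.54091237 -0.23870277  0.12526614] [ 0.4 -0.1  0.2 -0.4  0.3 -0.5 -1.5  1.6]
bar [ 0.57594177 -0.23646247  0.074     ] [ 0.50694071 -0.24169307  0.074     ] 0.06919903486107838 [ 0.54144124 -0.23907777  0.074     ] 184.33499287595228
open [np.float64(193.62826284800695), np.float64(174.16991863022272), np.float64(194.04911639449838), np.float64(172.79041124401164)] 183.6594272791849 wing 108.01518908494245
open [np.float64(193.34538083510128), np.float64(174.1731014319766), np.float64(193.5298075962218), np.float64(172.8330802655215)] 183.47034253220528 wing 108.59033867156315
```

```bash
python3 go.py .5418 -.2393 .049 184
```

```text
clock 2.27 pos [ 0.5412 -0.2399  0.2497] yaw 181.12 j [-0.42  0.43  0.32  1.46  0.   -0.44] F [-0.8 -0.8 -0.2] T [-0.03  0.02 -0.03] w 0.0854
delta [-1.300e-03 -2.000e-04  2.007e-01] dyaw(tool z) -2.88 rotvec [ 0.23 -0.19 -2.88]
```

{"fn": "send_rows", "kwargs": {"deltas": [{"grip": 1, "translation": [-0.001, 0, 0.04], "twist": [0.2, -0.2, -2.9]}, {"grip": 1, "translation": [-0.0013, 0, 0.08], "twist": [0.2, -0.2, -2.9]}, {"grip": 1, "translation": [-0.0013, 0, 0.12], "twist": [0.2, -0.2, -2.9]}, {"grip": 1, "translation": [-0.0013, 0, 0.15], "twist": [0.2, -0.2, -2.9]}, {"grip": 1, "translation": [-0.0013, 0, 0.15], "twist": [0.2, -0.2, -2.9]}]}}

```text
clock: 2.9
eef_pos: [0.5394, -0.2382, 0.0965]
tool_rot: [-0.034, 0.999, 0.002, -0.003]
ft_force: [0.2, 0.5, 0.1]
grip_width: 0.0853
```

```bash
python3 go.py .5418 -.2393 .049 184; python3 - <<'E'
from workcell import bot,camera
import cv2,pickle
c=camera('side');cv2.imwrite('pics/s2.png',cv2.resize(c['color'][80:260,180:400],None,fx=3,fy=3))
E
```

```text
clock 2.9 pos [ 0.5394 -0.2382  0.0965] yaw 183.91 j [-0.42  0.51  0.04  1.11  0.   -0.48] F [0.2 0.5 0.1] T [ 0.03 -0.07 -0.01] w 0.0853
delta [-0.0026 -0.0015  0.0475] dyaw(tool z) -0.09 rotvec [ 0.23 -0.36 -0.09]
```

View pics/s2.png

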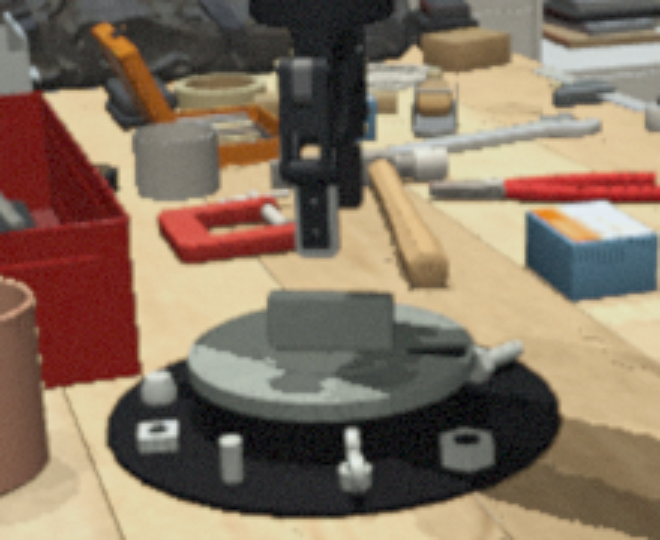

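{"fn": "send_rows", "kwargs": {"deltas": [{"grip": 1, "translation": [-0.0015, -0.001, 0.025], "twist": [0.2, -0.3, 0]}, {"grip": 1, "translation": [-0.0026, -0.0015, 0.042], "twist": [0.2, -0.3, 0]}, {"grip": 1, "translation": [-0.0026, -0.0015, 0.048], "twist": [0.2, -0.3, 0]}, {"grip": 1, "translation": [-0.0026, -0.0015, 0.048], "twist": [0.2, -0.3, 0]}]}}

```text
clock: 3.45
eef_pos: [0.5437, -0.2402, 0.0509]
tool_rot: [-0.034, 0.999, -0.001, 0.001]
ft_force: [-0.7, -0.2, 0.4]
grip_width: 0.0854
```

```bash
python3 go.py .5418 -.2393 .049 184
```

```text
clock 3.45 pos [ 0.5437 -0.2402  0.0509] yaw 183.92 j [-0.42  0.55 -0.02  1.   -0.   -0.48] F [-0.7 -0.2  0.4] T [ 0.06 -0.01  0.04] w 0.0854
delta [0.0019 0.001  0.0019] dyaw(tool z) -0.08 rotvec [-0.09  0.15 -0.08]
```

{"fn": "send_rows", "kwargs": {"deltas": [{"grip": 0.5, "translation": [0.0019, 0.001, 0.0015], "twist": [0, 0, 0]}, {"grip": 0.2, "translation": [0.0019, 0.001, 0.0015], "twist": [0, 0, 0]}, {"grip": 0, "translation": [0.0019, 0.001, 0.0015], "twist": [0, 0, 0]}, {"grip": 0, "translation": [0.0019, 0.001, 0.0015], "twist": [0, 0, 0]}, {"grip": 0, "translation": [0.0019, 0.001, 0.0015], "twist": [0, 0, 0]}]}}

```text
clock: 4.08
eef_pos: [0.5419, -0.2395, 0.0498]
tool_rot: [-0.034, 0.999, -0.001, 0.002]
ft_force: [-1.1, -0.3, 2.7]
grip_width: 0.0127
```

```bash
python3 go.py .5418 -.2393 .049 184
```

```text
clock 4.08 pos [ 0.5419 -0.2395  0.0498] yaw 183.92 j [-0.42  0.55 -0.02  0.99 -0.   -0.48] F [-1.1 -0.3  2.7] T [0.03 0.19 0.02] w 0.0127
delta [0.0001 0.0002 0.0008] dyaw(tool z) -0.08 rotvec [-0.11  0.17 -0.08]
```

{"fn": "send_rows", "kwargs": {"deltas": [{"grip": 0, "translation": [0, 0, 0], "twist": [0, 0, 4]}, {"grip": 0, "translation": [0, 0, 0], "twist": [0, 0, 11]}, {"grip": 0, "translation": [0, 0, 0], "twist": [0, 0, 18]}, {"grip": 0, "translation": [0, 0, 0], "twist": [0, 0, 25]}, {"grip": 0, "translation": [0, 0, 0], "twist": [0, 0, 30]}]}}

```text
clock: 4.7
eef_pos: [0.542, -0.2391, 0.0498]
tool_rot: [0.227, 0.974, -0.0, 0.002]
ft_force: [-0.1, 0.3, 1.4]
grip_width: 0.013
```

```bash
python3 go.py .5418 -.2393 .049 108.5
```

```text
clock 4.7 pos [ 0.542  -0.2391  0.0498] yaw 153.77 j [-0.42  0.55 -0.02  0.99  0.    0.04] F [-0.1  0.3  1.4] T [0.18 0.04 0.09] w 0.013
delta [ 0.0001 -0.0003  0.0008] dyaw(tool z) 45.27 rotvec [ 0.1   0.17 45.27]
```

{"fn": "send_rows", "kwargs": {"deltas": [{"grip": 0, "translation": [0, 0, 0], "twist": [0, 0, 8]}, {"grip": 0, "translation": [0, 0, 0], "twist": [0, 0, 17]}, {"grip": 0, "translation": [0, 0, 0], "twist": [0, 0, 26]}, {"grip": 0, "translation": [0, 0, 0], "twist": [0, 0, 34]}, {"grip": 0, "translation": [0, 0, 0], "twist": [0, 0, 40]}]}}

```text
clock: 5.32
eef_pos: [0.5423, -0.2387, 0.0499]
tool_rot: [0.548, 0.837, 0.001, 0.002]
ft_force: [1.7, 0.9, 0.6]
grip_width: 0.0127
```

```bash
python3 go.py .5418 -.2393 .049 108.5
```

```text
clock 5.33 pos [ 0.5423 -0.2387  0.0499] yaw 113.6 j [-0.42  0.55 -0.02  0.99  0.    0.74] F [1.7 0.9 0.6] T [0.12 0.02 0.08] w 0.0127
delta [-0.0003 -0.0007  0.0009] dyaw(tool z) 5.1 rotvec [0.19 0.11 5.1 ]
```

{"fn": "send_rows", "kwargs": {"deltas": [{"grip": 0, "translation": [-0.0002, -0.0004, 0], "twist": [0, 0, 3]}, {"grip": 0, "translation": [-0.0002, -0.0005, 0], "twist": [0, 0, 5.1]}, {"grip": 0, "translation": [-0.0002, -0.0005, 0], "twist": [0, 0, 5.1]}]}}

```text
clock: 5.7
eef_pos: [0.5424, -0.2387, 0.0499]
tool_rot: [0.584, 0.812, 0.001, 0.002]
ft_force: [1.8, 1.9, -0.0]
grip_width: 0.0129
```

```bash
python3 go.py .5418 -.2393 .049 108.5;  python3 - <<'E'
from workcell import bot,camera
import cv2,pickle
c=camera('wrist');pickle.dump(c,open('w2.pkl','wb'));cv2.imwrite('pics/w2.png',c['color'])
E
```

```text
clock 5.7 pos [ 0.5424 -0.2387  0.0499] yaw 108.53 j [-0.42  0.55 -0.02  0.99  0.    0.83] F [ 1.8  1.9 -0. ] T [ 0.29 -0.19 -0.06] w 0.0129
delta [-0.0004 -0.0008  0.0009] dyaw(tool z) 0.03 rotvec [0.24 0.08 0.03]
```

View pics/w2.png

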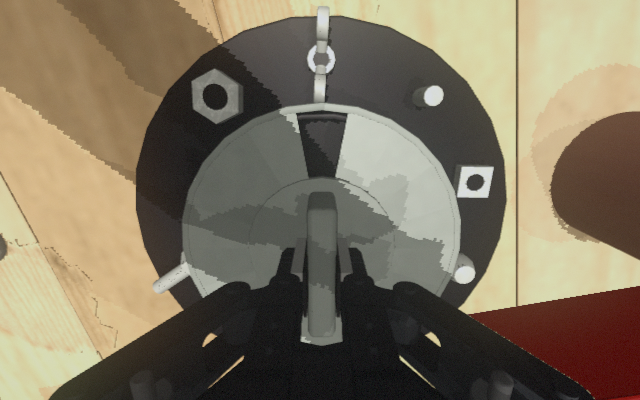

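The opening is centred at about (322,145) and the wing-nut boss at (321,60), so they line up with the bar. Next I release, lift off and measure again.

{"fn": "send_rows", "kwargs": {"deltas": [{"grip": 0.3, "translation": [0, 0, 0], "twist": [0, 0, 0]}, {"grip": 0.7, "translation": [0, 0, 0], "twist": [0, 0, 0]}, {"grip": 1, "translation": [0, 0, 0], "twist": [0, 0, 0]}, {"grip": 1, "translation": [0, 0, 0], "twist": [0, 0, 0]}, {"grip": 1, "translation": [0, 0, 0], "twist": [0, 0, 0]}]}}

```text
clock: 6.38
eef_pos: [0.5424, -0.2388, 0.0499]
tool_rot: [0.584, 0.812, 0.001, 0.002]
ft_force: [-0.6, 0.2, -0.5]
grip_width: 0.0854
```

{"fn": "send_rows", "kwargs": {"deltas": [{"grip": 1, "translation": [0, 0, -0.02], "twist": [0, 0, 0]}, {"grip": 1, "translation": [0, 0, -0.06], "twist": [0, 0, 0]}, {"grip": 1, "translation": [0, 0, -0.11], "twist": [0, 0, 0]}, {"grip": 1, "translation": [0, 0, -0.16], "twist": [0, 0, 0]}, {"grip": 1, "translation": [0, 0, -0.16], "twist": [0, 0, 0]}]}}

```text
clock: 7.0
eef_pos: [0.5444, -0.24, 0.2154]
tool_rot: [0.584, 0.812, 0.002, 0.007]
ft_force: [1.1, -0.4, -0.3]
grip_width: 0.0852
```

```bash
python3 go.py .5418 -.2393 .049 108.5;  python3 - <<'E'
from workcell import bot,camera
import cv2,pickle
c=camera('wrist');pickle.dump(c,open('w3.pkl','wb'));cv2.imwrite('pics/w3.png',c['color'])
i=c['color'][20:280,190:450];cv2.imwrite('pics/w3z.png',cv2.convertScaleAbs(cv2.resize(i,(600,600),interpolation=cv2.INTER_CUBIC),alpha=1.5))
E
```

```text
clock 7.0 pos [ 0.5444 -0.24    0.2154] yaw 108.54 j [-0.42  0.43  0.23  1.36  0.    0.83] F [ 1.1 -0.4 -0.3] T [-0.02  0.04  0.03] w 0.0852
delta [ 0.0029 -0.0042  0.1664] dyaw(tool z) 0.04 rotvec [0.69 0.5  0.04]
```

View pics/w3.png

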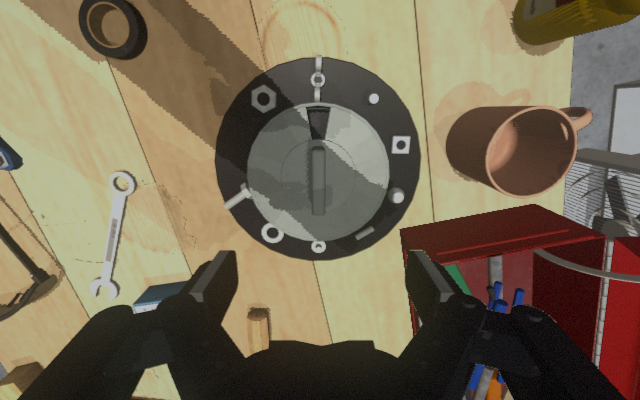

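View pics/w3z.png

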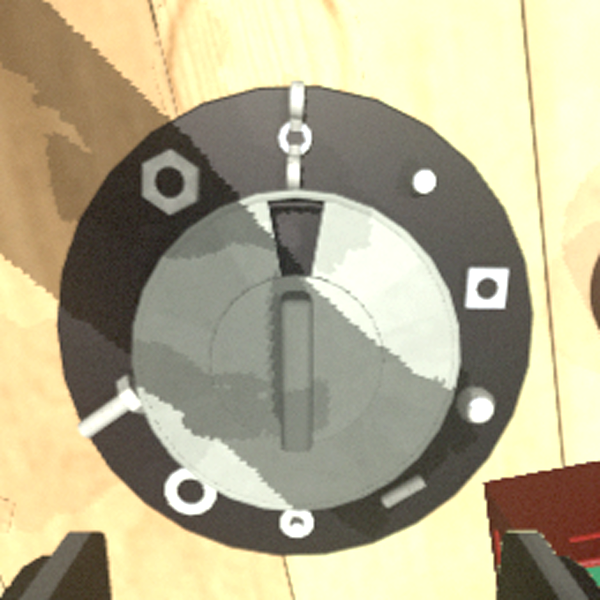

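```bash
python3 - <<'E'
from h import *
from scipy.optimize import least_squares
w=pickle.load(open('w3.pkl','rb'));s=600/260
zp=lambda u,v:np.array([(u+.5)/s-.5+190,(v+.5)/s-.5+20])
S=[(169,181,.014),(295,137,.016),(487,289,.014),(189,491,.009),(424,181,.024)]
A=np.radians([-36,-72,-144,72,-108])
W=np.array([at(w,zp(u,v),z) for u,v,z in S])
g=least_squares(lambda q:(W[:,:2]-q[:2]-.103*np.c_[np.cos(q[2]+A),np.sin(q[2]+A)]).ravel(),[.54,-.24,3.1],loss='soft_l1',f_scale=.002)
print(g.x[:2],np.degrees(g.x[2])-72,np.round(g.fun.reshape(-1,2)*1000,1).tolist())
an=lambda v:np.degrees(np.arctan2(v[1],v[0]))%360
a=at(w,zp(297,450),.074);b=at(w,zp(296,294),.074);print('bar',np.linalg.norm(a-b),(a+b)/2,an(b-a))
Q=[at(w,zp(*p),.043) for p in((269,203),(324,202),(281,275),(311,275))]
for c in(g.x[:2],((a+b)/2)[:2]):
  e=[an(q[:2]-c) for q in Q];print('open',np.round(e,1),np.mean(e),'wing',an(W[1][:2]-c))
E
```

```text
[ 0.54190042 -0.23874894] 108.3886406596188 [[-0.5, -0.3], [-0.1, 0.1], [0.2, -0.2], [0.1, 0.2], [0.3, 0.2]]
bar 0.070333967932075 [ 0.54173369 -0.23669067  0.074     ] 108.7346519538597
open [117.5  98.5 117.4  98.4] 107.94643696281517 wing 108.40943015932945
open [118.1  98.6 118.5  98.6] 108.46519730957164 wing 108.6882371027629
```

```bash
python3 -c "
from workcell import bot
print(bot.job_done(), bot.get_obs()['clock'])"
```

```text
the job is handed in; nothing more can be done
the job is handed in; nothing more can be done
```

The cap's opening is now centred over the wing-nut compartment, and I have handed the job in. I gripped the bar, turned the cap about 75° clockwise, let go and lifted the gripper straight up, clear of the organiser.

- **Which compartment:** the wing nut is 72° clockwise from parking. The top, side and wrist pictures all showed it there.
- **Alignment after letting go:** in the wrist picture the opening points at 107.9–108.5° and the bar at 108.7°. The wing nut itself is at 108.4–108.7°, and the compartment middle fitted from all the samples is at 108.4°. The opening is therefore within about 0.5° of centre.
- **Limits:** it took about 7 s of the 32 s, and the wrist force read only a few newtons at the end of each move. The gripper was open with its tip at 0.215 m, touching nothing.
- **Small disagreements:** the axis position from different fits varied by 1–2 mm, and the closed grip read 12.7–13.0 mm on the 14 mm bar. Neither affected the result.

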